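Take the inside depth of the cake mould and lock the gauge

TASK

Measure how deep the round aluminium cake mould is: take the depth gauge and stand its bar flat across the mould's rim with the rod over the middle, then lower the rod until its soft foot just touches the mould's loose base, gently, because the base is only held by its seal and must not be pushed down. Then press the gauge's lock lever down flat so that the rod stays at that depth, and leave the gauge standing locked on the mould with its foot still on the base. Leave the mould where it stands and do not disturb the shakers on the turntable, the dish or the rice paddle.

Things in the scene. Friction and masses are not known exactly. Their poses are not given: they have to be found in the camera images.
- bar (a point): Depth gauge (loose, 0.4 kg): aluminium bar 230 x 30 x 10 mm with a steel rod upright through its middle in an 18 mm guide sleeve. It starts standing on the board on the bar's flat underside, rod drawn right up. Point: centre of the bar's underside, on the rod's axis. x along the bar towards the lock lever's side, y across the bar, z up. The bar weighs about 3 N.
- knob (a point): Centre (half-way up) of the round steel knob on the rod's top, 18 mm across, 26 mm tall; 162 mm above the bar's underside with the rod drawn up, lower by as much as the rod is pushed down. Rod below it: 8 mm thick. Fingers closing across the bar (its y) clear the lock lever. Lifted by the knob the whole gauge comes along: the bar cannot drop below the rod's foot.
- probe: The sliding rod with knob and foot (90 g). Origin on the rod's axis, level with the bar's underside when drawn up (travel 0), below it by the travel when pushed down, at most 85 mm. Foot: soft dark cap, 11 mm across, its end face 0.5 mm above this origin; gives 1 mm for each 10 N. The rod slides with a steady friction of 1.8 N, more than its weight: it stays where it is left.
- lock (a joint): Lock lever of the gauge, angle in rad: 0 fully open (lever rising at 34 degrees above the bar), 0.65 its stop (lever level, along the bar), where its cam presses a shoe on the rod and holds it. It starts at 0 to 0.1, stays where it is left, and takes 2 to 4 N to press down near its tip. The tip swings outward as it goes down.
- lever_tip (a point): Middle of the lever's thumb pad, 20 mm wide, 6 mm thick, reaching 8 mm further out. The lever's pivot lies 16 mm from the rod's axis towards the bar's +x, 22 mm above the bar's underside; this point is 64 mm from the pivot. Open: about 69 mm from the rod, 58 mm above the underside; level: 80 mm from the rod, 22 mm above the underside.
- tin: The cake mould (loose, 0.5 kg): straight-sided round aluminium tin, outer diameter 180 mm, 75 mm tall, wall 3 mm, open side up. Origin: centre of its underside, z up; rim 75 mm above it. Its push-up base, a flat disc that fills it, sits at a height not given: inside depth from rim to base 35 to 68 mm. Only its seal holds the base: it slides down under 16 N, so stay below 12 N.
- shaker0: Empty glass shaker with a steel twist cap, 46 mm in diameter, 92 mm tall, on the white turntable; bystander. Origin at the centre of its underside.
- shaker1: The same, a second shaker on the turntable; bystander. Origin at the centre of its underside.
- dish: Red ceramic dish, 130 mm across and 38 mm high, on the board; bystander. Origin at the centre of its underside.
- paddle: Dark lacquered rice paddle, 205 mm long, 8 mm thick, lying on the board; bystander. Origin on its underside near the middle, x towards the blade.
Not all that is in view belongs to the job. Leave any pink look-alike of the part that bears bar alone.

How it is judged:
By the outcome, as a careful person would: the job done as asked, in the order asked, and still so for the second after the job is handed in, with the robot touching nothing.
It also fails if it takes over 64 s, if anything falls off the work surface, if the arm or the gripper's body presses on something with over 40 N, if the wrist force passes 120 N, or if a joint passes its speed limit or range.

ROBOT

A 6-joint arm with a two-finger parallel gripper is mounted at the origin on the work surface. World frame = base frame: x ahead of the robot, y to its left, z up, the work surface at z = 0. Lengths are in mm, angles in degrees, forces in N, time in s.
With the tool pointing down it reaches from about 350 to 850 mm from the base axis. Payload 8.1 kg.
Tool frame: the origin (TCP) lies midway between the tips of the shut fingers; the grasp point (between the pads) lies 19 mm behind it (r.grasp_offset is the distance from the TCP to the grasp point, in mm); z points along the fingers, x is the direction in which the jaws open and shut, and the axes are right-handed (so a half turn about z gives the same grasp; the last joint's range is limited). The gripper opens to 85 mm and grips with 20 to 120 N. Pads are 22 mm wide; open, the fingers measure 114 mm over their backs; the gripper's body (76 mm by 85 mm) begins 54 mm behind the grasp point. The pads swing forward as they close: fully open they stand 13 mm farther back than shut.
Start: joints at [-71.585, 7.471, 85.268, -0, 87.261, -4.893], TCP at [237.423, -551.031, 231.292] pointing down, gripper open.
Joint ranges: [-169.43, 169.43], [-51.17, 129.36], [1.28, 143.12], [-76.62, 256.62], [0, 156.53], [-152.29, 152.29]. Speed limits (degrees/s): [136.94, 136.94, 159.86, 180, 180, 180].

INTERFACE

Orientations are given as [roll, pitch, yaw] about the fixed x, y, z axes, in that order (R = Rz(yaw) Ry(pitch) Rx(roll)).
In Python, from bench import r, optics, hand_in gives the robot as it stands.
- The arm moves only by the shell command python3 -m pendant 'ROWS' [FORCE]. ROWS is JSON, a list of rows, each a list of 5 numbers: the opening, from 0 (shut) to 1 (fully open), then the shift along the tool's x, y, z in mm, then the turn about the tool's z in degrees. A call has 1 to 10 rows; each row shifts and turns the commanded pose from where the row before left it, along the tool's axes as they then stand; what a row does not reach is not made up. A row lasts 1/10 s, in which the tool goes at most 50 mm and 8.59 degrees, less where a joint would pass 70% of its speed; a pose out of reach is approached as far as the arm can. A call with a gripper value outside its range is refused whole. The fingers move at their own pace and stop on an object; FORCE is the grip in N (left out, the last holds). Time passes only in rows, so rows that do not move let the fingers close. It gives the time, the measured TCP pose, the force and the opening at its end, in the units of the state.
- r.sense(): the state, without advancing time (a new reading comes with each control period).
- optics.snapshot(name): name is "scene" or "side" or "wrist"; returns (picture, depth): 420x560x3 uint8, blue, green, red; 420x560 float32, mm along the optical axis (not along the pixel's ray), 0 where there is no reading.
- optics.camera_params(name): a dict with "camera_matrix" (3x3 intrinsics, pixels), "eye" and "orientation" of the camera in the world. Camera axes: x right, y down, z forward; pixel columns grow to the right and rows downward; lengths in mm; the calibration is good to about 2 mm. A picture is of the moment at which its call begins: read the wrist's pose just before it. camera_params takes no time and is no camera call; for the wrist camera it gives the pose at the moment of the call.
- hand_in(): hands the job in, once; it reports no verdict.
Trained networks look in the newest picture that a camera, given by its name, has taken for a name from the list of things; names that differ only in an ending like _2 or _b are one class to them, and where a whole thing is asked for, a point or a joint stands for the part that bears it (a point fixed in the world has none). Each returns a list of dicts, best first, with "score" (0 to 1); they miss things now and then, are a little off and sometimes report something else, mostly with a low value. They report only what shows in the picture. A call takes as long as a camera call. They do not tell look-alikes from the thing itself.
- optics.search_frame(camera, query): "at" ([x, y, z] in mm, in world coordinates, good to about 4 mm: the middle of the surface that is visible of it).
The state is a dict: "time": time; "joint_pos": joint angles; "qd": joint speeds; "joint_efforts": joint torques, N m; "tool_pos": TCP position; "tcp_rot": TCP orientation; "ft_force": force on the tool from outside, world axes, zero at the start; "wrist_torque": the same for the moment, N m; "finger_gap": finger opening in mm.
Only numpy, scipy, OpenCV 4.12 (cv2) and the standard library are available. Lean on these libraries where they do the work, as an engineer would, in place of code of your own. Each camera call takes 0.05 s, during which the arm holds its last target. There are 200 camera calls.

## Working session

There is one attempt and no reset: what is moved stays moved. The work goes in short steps, Python scripts to look and compute and a shell command to move; the robot and the scene stay as the last step left them, time stands still between calls to the robot, and variables do not carry over. Pictures are saved under pics/ and viewed, about 8 in all and at most 12, crops included, and the job is handed in when it is done.

```bash
ls; mkdir -p pics; python3 - <<'E'
from bench import r, optics
import cv2,numpy as np
s=r.sense();print({k:np.round(v,2) for k,v in s.items()}, r.grasp_offset)
ims=[]
for c in("scene","side"):
    p,d=optics.snapshot(c);ims.append(p);np.savez(f"/tmp/{c}.npz",p=p,d=d,**optics.camera_params(c))
    for q in("bar","knob","lever_tip","tin","dish","paddle","shaker0"):
        print(c,q,[(np.round(h["at"]),round(h["score"],2)) for h in optics.search_frame(c,q)][:4])
    cv2.imwrite(f"pics/{c}0.png",cv2.resize(p,(800,600)))
E
```

```text
pics
{'time': np.float64(0.0), 'joint_pos': array([-71.59,   7.52,  85.33,   0.  ,  87.26,  -4.89]), 'qd': array([-0.02, -0.03,  0.06,  0.02, -0.02, -0.08]), 'joint_efforts': array([-0.000e+00, -5.694e+01, -5.006e+01, -0.000e+00,  1.000e-02,
        0.000e+00]), 'tool_pos': array([ 237.25, -550.51,  230.24]), 'tcp_rot': array([-1.7999e+02,  1.0000e-01, -6.6690e+01]), 'ft_force': array([0.23, 0.14, 0.59]), 'wrist_torque': array([ 0.  , -0.02,  0.03]), 'finger_gap': np.float64(85.38)} 18.700000000000003
scene bar [(array([181., 305.,   3.]), 0.91), (array([558., 148.,  29.]), 0.68), (array([796.,  18., 102.]), 0.68), (array([ 710., -307.,   41.]), 0.26)]
scene knob [(array([547., 149., 156.]), 0.71)]
scene lever_tip [(array([598., 161.,  73.]), 0.55)]
scene tin [(array([ 503., -212.,   53.]), 0.77)]
scene dish [(array([ 709., -306.,   40.]), 0.58)]
scene paddle [(array([710., 223.,  27.]), 0.97)]
scene shaker0 [(array([795.,  20., 104.]), 0.84)]
side bar [(array([550., 151.,  32.]), 0.83), (array([174., 309.,  13.]), 0.58)]
side knob [(array([175., 310., 156.]), 0.49), (array([544., 146., 161.]), 0.42)]
side lever_tip [(array([221., 316.,  47.]), 0.59)]
side tin [(array([ 510., -233.,   49.]), 0.69)]
side dish [(array([ 725., -314.,   42.]), 0.83)]
side paddle [(array([701., 230.,  29.]), 0.75)]
side shaker0 [(array([791., -68., 109.]), 0.89), (array([778.,  25., 103.]), 0.87)]
```

View pics/scene0.png

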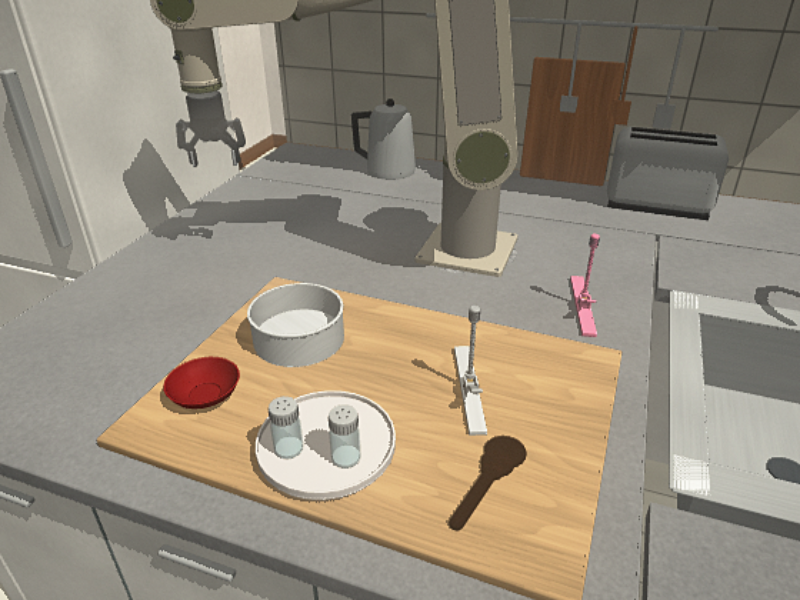

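View pics/side0.png

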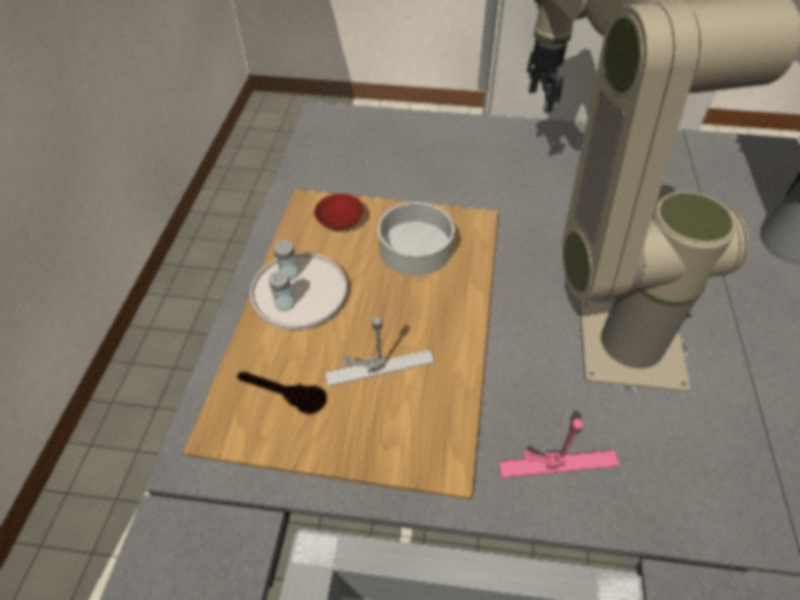

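Silver gauge: scene (472,390), side (378,360), with its knob at scene (475,313). The pink one at scene (585,285) is the look-alike. The silver aluminium/steel gauge standing on the board fits the description. Next I measure it and the tin from the point clouds and check it in a crop.

```bash
cat > h.py <<'E'
import numpy as np,cv2
from scipy.spatial.transform import Rotation as R
from scipy.optimize import least_squares
def rotm(o):
    o=np.array(o,float)
    return o if o.shape==(3,3) else R.from_euler('xyz',o,degrees=True).as_matrix()
def cloud(d,P):
    K=np.array(P["camera_matrix"]);v,u=np.mgrid[:d.shape[0],:d.shape[1]]
    c=np.stack([(u-K[0,2])/K[0,0]*d,(v-K[1,2])/K[1,1]*d,d],-1)
    return c@rotm(P["orientation"]).T+np.array(P["eye"])
def proj(p,P):
    K=np.array(P["camera_matrix"]);c=rotm(P["orientation"]).T@(np.array(p)-P["eye"]);q=K@c;return q[:2]/q[2]
def circ(xy):
    return least_squares(lambda p:np.hypot(*(xy-p[:2]).T)-p[2],[*xy.mean(0),90],loss='soft_l1').x
E
python3 - <<'E'
from h import *
for c in("scene","side"):
    f=np.load(f"/tmp/{c}.npz");d=f["d"];W=cloud(d,f);ok=d>0
    print(c,"eye",f["eye"].round(),"nodepth",(~ok).mean().round(3))
    x,y,z=W[...,0],W[...,1],W[...,2]
    b=ok&(abs(x-450)<40)&(abs(y-50)<40);print("board z",np.median(z[b]),z[b].std())
    # gauge
    g=ok&(abs(x-550)<140)&(abs(y-150)<70)
    zb=np.median(z[b])
    m=g&(z>zb+6)&(z<zb+14);q=W[m][:,:2];mu=np.median(q,0);u,s,vt=np.linalg.svd(q-q.mean(0),full_matrices=False)
    t=(q-q.mean(0))@vt[0];w=(q-q.mean(0))@vt[1]
    print("bar n",m.sum(),"mean",q.mean(0),"dir",vt[0],"ext",np.percentile(t,[1,99]),"w",np.percentile(w,[2,98]),"mid",q.mean(0)+vt[0]*np.percentile(t,[1,99]).mean()+vt[1]*np.percentile(w,[2,98]).mean(),"z",np.median(z[m]))
    k=g&(z>zb+145);print("knob n",k.sum(),W[k].mean(0),W[k].min(0),W[k].max(0))
    l=g&(z>zb+40)&(z<zb+80);print("lever",l.sum(),W[l].mean(0))
    t=ok&(abs(x-500)<130)&(abs(y+215)<130)&(z>zb+50)&(z<zb+90)
    print("rim top",np.percentile(z[t],[50,90,95,99]));top=np.percentile(z[t],95)
    m=t&(z>top-3);print("circ",circ(W[m][:,:2]),m.sum())
    cen=circ(W[m][:,:2])
    ins=ok&(np.hypot(x-cen[0],y-cen[1])<50);print("base z",np.median(z[ins]))
p=np.load("/tmp/scene.npz")["p"][200:320,260:420]
cv2.imwrite("pics/gauge_crop.png",cv2.resize(p,None,fx=4.5,fy=4.5,interpolation=cv2.INTER_CUBIC))
E
```

```text
scene eye [1381.  324.  761.] nodepth 0.014
board z 21.56151237516633 1.4380000513272615
bar n 610 mean [572.32851498 155.54418288] dir [0.91032567 0.4138927 ] ext [-143.88965467  127.82328042] w [-15.77615618  18.34701845] mid [564.48366793 153.38946633] z 31.055431519429362
knob n 92 [549.06460005 145.43702541 186.40086172] [538.90896711 135.58769847 166.91705806] [556.11366338 153.8880647  199.13287528]
lever 78 [575.07828147 156.41366237  81.25431118]
rim top [86.45119428 96.62942003 97.37448087 98.45227536]
circ [ 512.93058554 -213.04730729   89.23577029] 289
base z 35.65860390307972
side eye [ 398.  818. 1108.] nodepth 0.004
board z 19.97690382110818 2.3204040733783917
bar n 604 mean [549.15236601 150.59655565] dir [0.92222743 0.38664785] ext [-119.38066295  143.46361378] w [-17.24322147  17.58607507] mid [560.19106317 155.41046076] z 29.62070587086157
knob n 59 [543.24828449 149.11308332 188.04228848] [535.03022655 137.31642937 172.34244932] [552.97945213 156.80681169 199.69689428]
lever 84 [583.43058122 162.770169    75.80010359]
rim top [86.44003247 95.54336615 96.68313094 98.38183037]
circ [ 511.72248719 -211.03164062   89.27743662] 157
base z 33.694713056046794
```

View pics/gauge_crop.png

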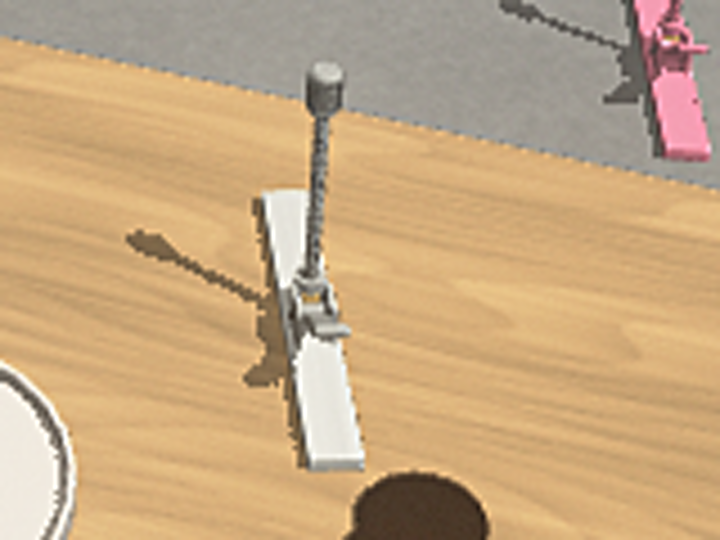

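The crop confirms the silver gauge: bar, sleeve, and the lever towards +x. Its axis is at about (546,148), board z ≈ 20, knob centre z ≈ 182, and the bar points along about 24°. The tool's yaw already matches. I'll approach high and look with the wrist camera.

```bash
python3 -m pendant '[[1,-26,-28,-4,0],[1,-26,-28,-4,0],[1,-26,-28,-4,0],[1,-26,-28,-4,0],[1,-26,-28,-4,0],[1,-26,-28,-4,0],[1,-26,-28,-4,0],[1,-26,-28,-4,0],[1,-26,-28,-4,0],[1,-26,-28,-4,0]]' 30
python3 -m pendant '[[1,-26,-28,-4,0],[1,-26,-28,-4,0],[1,-26,-28,-4,0],[1,-26,-28,-4,0],[1,-26,-28,-4,0],[1,-26,-28,-4,0],[1,-26,-28,-4,0],[1,-26,-28,-4,0],[1,0,0,0,0],[1,0,0,0,0]]'
python3 - <<'E'
from h import *
from bench import r, optics
print(r.sense()["tool_pos"],r.sense()["tcp_rot"])
P=optics.camera_params("wrist");p,d=optics.snapshot("wrist")
np.savez("/tmp/w1.npz",p=p,d=d,**P)
for q in("bar","knob","lever_tip"):print(q,[(np.round(h["at"]),round(h["score"],2)) for h in optics.search_frame("wrist",q)][:3])
cv2.imwrite("pics/w1.png",p)
print("eye",P["eye"],"knob px",proj([546,148,195],P),"tcp px",proj(r.sense()["tool_pos"],P))
E
```

```text
time: 1.8
tool_pos: [392.1, -200.0, 271.8]
tcp_rot: [-180.0, -0.0, -66.7]
ft_force: [0.4, -0.7, -0.3]
finger_gap: 85.5
time: 2.8
tool_pos: [515.1, 78.9, 303.2]
tcp_rot: [180.0, -0.0, -66.6]
ft_force: [-0.1, -0.3, 0.2]
finger_gap: 85.2
[515.14164397  78.92259876 303.15588074] [ 1.79972961e+02 -5.14499840e-03 -6.65743006e+01]
bar [(array([199., 310.,   9.]), 0.84), (array([552., 147.,  31.]), 0.77)]
knob [(array([545., 147., 200.]), 0.86), (array([174., 302.,  92.]), 0.69)]
lever_tip [(array([225., 311.,  53.]), 0.8), (array([649., 231.,  30.]), 0.64), (array([592., 160.,  66.]), 0.59)]
eye [588.52625529 111.43811489 445.18402929] knob px [213.35117573 137.13031368] tcp px [283.73537816 274.95883428]
```

View pics/w1.png

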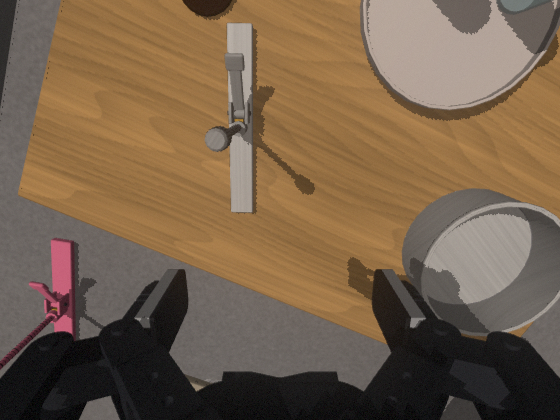

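The wrist view shows the silver bar from (239,23) to (242,212), the knob top at (217,139), the lever pad at (234,62) and the pink one at the lower left (untouched). I'll compute positions from these.

```bash
cat >> h.py <<'E'
def ray(px,P,z):
    K=np.array(P["camera_matrix"]);v=rotm(P["orientation"])@np.linalg.inv(K)@[px[0],px[1],1];e=np.array(P["eye"]);return e+v*(z-e[2])/v[2]
E
python3 - <<'E'
from h import *
f=np.load("/tmp/w1.npz");W=cloud(f["d"],f);hsv=cv2.cvtColor(f["p"],cv2.COLOR_BGR2HSV)
a=ray((239.5,23),f,30);b=ray((242,212),f,30);print("ends",a,b,np.linalg.norm(a-b),"mid",(a+b)/2,"ang",np.degrees(np.arctan2(*(a-b)[1::-1])))
m=(hsv[...,1]<60)&(hsv[...,2]>90);m[:15]=0;m[225:]=0;m[:,:222]=0;m[:,260:]=0
z=W[...,2];m&=(z>22)&(z<38)
n=np.argwhere(m)[:,::-1].astype(np.float32);r_=cv2.minAreaRect(n);bx=cv2.boxPoints(r_);w=np.array([ray(q,f,30)[:2] for q in bx]);print(w.round(1),w.mean(0),[np.linalg.norm(w[i]-w[i-1]).round(1) for i in range(4)])
k=(np.arange(560)[None]>200)&(np.arange(560)[None]<235)&(np.arange(420)[:,None]>120)&(np.arange(420)[:,None]<156)&(z>175)
print("knob",W[k].mean(0),z[k].max(),k.sum(),"ray top",ray((217.5,139),f,195))
E
```

```text
ends [650.39269635 188.04015349  30.        ] [439.12558901 102.39607648  30.        ] 227.96644176694463 mid [544.75914268 145.21811498  30.        ] ang 22.06679311834559
[[644.7 201.1]
 [656.1 174.9]
 [444.5  89.9]
 [431.  121.1]] [544.08218382 146.78053983] [np.float64(228.2), np.float64(28.6), np.float64(228.0), np.float64(34.1)]
knob [546.49002169 144.67912759 195.89923559] 445.18402928728705 525 ray top [545.93907583 144.61687386 195.        ]
```

```bash
python3 -m pendant '[[1,-17,-18,0,1.4],[1,-16,-18,0,0],[1,-16,-18,0,0],[0.7,0,0,25,0],[0.6,0,0,25,0],[0.6,0,0,25,0],[0.6,0,0,25,0],[0.6,0,0,20,0],[0.6,0,0,14,0],[0.6,0,0,7,0]]' 60
python3 -m pendant '[[0.6,0,0,0,0],[0.6,0,0,0,0]]'
python3 - <<'E'
from h import *
from bench import r, optics
s=r.sense();print(s["tool_pos"],s["tcp_rot"])
P=optics.camera_params("wrist");p,d=optics.snapshot("wrist");np.savez("/tmp/w2.npz",p=p,d=d,**P)
cv2.imwrite("pics/w2.png",p);print("grasp px",proj(np.array(s["tool_pos"])+[0,0,19],P))
E
```

```text
time: 4.0
tool_pos: [545.7, 143.2, 160.9]
tcp_rot: [179.9, 0.0, -68.2]
ft_force: [-1.0, 0.1, 0.1]
finger_gap: 51.3
time: 4.2
tool_pos: [547.0, 143.9, 163.4]
tcp_rot: [-179.9, -0.0, -68.1]
ft_force: [-0.3, -0.7, -0.3]
finger_gap: 51.1
[547.0010605  143.921178   163.39298268] [-1.79919073e+02 -1.59950055e-02 -6.81156214e+01]
grasp px [281.09898015 294.77070741]
```

View pics/w2.png

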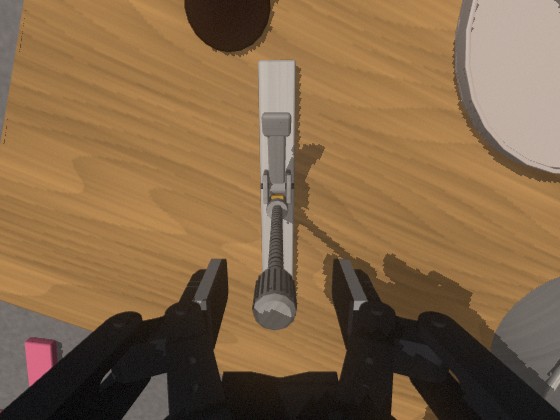

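Knob at (275,300) between the pads and about 1.5 mm off centre; the bar lies parallel to tool y. Shift, close and lift.

```bash
python3 -m pendant '[[0.5,-1.5,0,0,0],[0.1,0,0,0,0],[0.1,0,0,0,0],[0.1,0,0,0,0],[0.1,0,0,0,0],[0.1,0,0,0,0]]' 60
python3 -m pendant '[[0.1,0,0,-3,0],[0.1,0,0,-8,0],[0.1,0,0,-15,0],[0.1,0,0,-20,0],[0.1,0,0,-25,0],[0.1,0,0,-25,0],[0.1,0,0,-14,0],[0.1,0,0,0,0],[0.1,0,0,0,0]]'
python3 - <<'E'
from h import *
from bench import r, optics
s=r.sense();print(s["tool_pos"],s["tcp_rot"],s["ft_force"],s["wrist_torque"])
P=optics.camera_params("wrist");p,d=optics.snapshot("wrist");np.savez("/tmp/w3.npz",p=p,d=d,**P)
p2,d2=optics.snapshot("scene")
cv2.imwrite("pics/w3.png",np.hstack([cv2.resize(p,(400,300)),cv2.resize(p2[60:330,100:460],(400,300))]))
E
```

```text
time: 4.85
tool_pos: [546.0, 145.6, 162.5]
tcp_rot: [-180.0, 0.0, -68.1]
ft_force: [0.7, 2.2, 1.2]
finger_gap: 16.4
time: 5.75
tool_pos: [545.7, 145.4, 271.9]
tcp_rot: [180.0, 0.0, -68.1]
ft_force: [-0.6, -0.2, -4.8]
finger_gap: 15.9
[545.71341195 145.4081651  271.85565363] [ 1.79984017e+02  2.97307456e-03 -6.80932203e+01] [-0.55721649 -0.23354256 -4.81717075] [-0.00684617  0.07595779 -0.01861522]
```

View pics/w3.png

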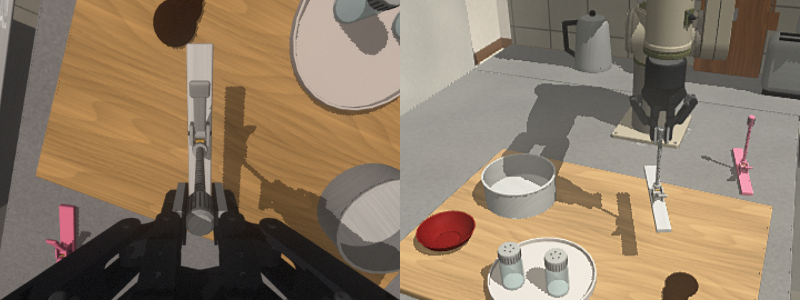

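```bash
python3 -m pendant '[[0.1,8,4,-2,0],[0.1,16,8,-4,0],[0.1,20,10.3,-4,0],[0.1,20,10.3,0,0],[0.1,20,10.3,0,0],[0.1,20,10.3,0,0],[0.1,20,10.3,0,0],[0.1,20,10.3,0,0],[0.1,20,10.3,0,0],[0.1,20,10.3,0,0]]'
python3 -m pendant '[[0.1,20,10.3,0,0],[0.1,20,10.3,0,0],[0.1,20,10.3,0,0],[0.1,20,10.3,0,0],[0.1,20,10.3,0,0],[0.1,16,8,0,0],[0.1,11,6,0,0],[0.1,8,4,0,0],[0.1,0,0,0,0],[0.1,0,0,0,0]]'
python3 - <<'E'
from h import *
from bench import r, optics
s=r.sense();print(s["tool_pos"],s["tcp_rot"],s["ft_force"],s["wrist_torque"])
P=optics.camera_params("wrist");p,d=optics.snapshot("wrist");np.savez("/tmp/w4.npz",p=p,d=d,**P)
p2,d2=optics.snapshot("scene");p3,d3=optics.snapshot("side")
np.savez("/tmp/s4.npz",p=p2,d=d2,**optics.camera_params("scene"));np.savez("/tmp/t4.npz",p=p3,d=d3,**optics.camera_params("side"))
cv2.imwrite("pics/w4.png",np.hstack([cv2.resize(p,(400,300)),cv2.resize(p2[60:330,50:410],(400,300))]))
for n,(dd,PP) in {"w":(d,P),"s":(d2,optics.camera_params("scene")),"t":(d3,optics.camera_params("side"))}.items():
    W=cloud(dd,PP);x,y,z=W[...,0],W[...,1],W[...,2];m=(dd>0)&(np.hypot(x-512,y+212)<110)&(z>92)&(z<99)
    if m.sum()>30:print(n,m.sum(),circ(W[m][:,:2]))
    m=(dd>0)&(np.hypot(x-512,y+212)<130)&(z>130)&(z<160);q=W[m][:,:2]
    if len(q)>10:
        vt=np.linalg.svd(q-q.mean(0),full_matrices=False)[2];t=(q-q.mean(0))@vt[0];print(" bar",len(q),vt[0],q.mean(0)+vt[0]*(t.max()+t.min())/2,np.ptp(t),np.percentile(z[m],[10,50,90]))
E
```

```text
time: 6.85
tool_pos: [526.1, -61.9, 281.4]
tcp_rot: [179.9, 0.0, -68.1]
ft_force: [0.8, -0.2, -4.3]
finger_gap: 16.1
time: 7.85
tool_pos: [512.8, -211.3, 282.1]
tcp_rot: [-180.0, 0.0, -68.1]
ft_force: [0.8, -0.4, -3.5]
finger_gap: 16.4
[ 512.78783182 -211.25827761  282.11085828] [-1.79995585e+02  3.70267014e-02 -6.80928326e+01] [ 0.78505052 -0.4012469  -3.52867564] [ 0.04807746 -0.01771674  0.00821013]
w 2486 [ 512.40162236 -212.12914842   89.07485521]
 bar 4100 [-0.92789606 -0.37283899] [ 528.89894133 -203.53336531] 190.0397956894784 [147.23065246 148.24052724 149.2322059 ]
s 356 [ 512.8416168  -212.82533828   89.25511866]
 bar 454 [0.93427064 0.35656467] [ 508.24219332 -209.87564017] 236.55028932273498 [147.14411555 150.36996791 152.19732455]
t 161 [ 511.44273082 -212.04055009   89.5145125 ]
 bar 507 [0.9260904  0.37730171] [ 509.59354603 -207.04373714] 228.70879332985976 [143.60637187 148.36620133 151.31234409]
```

View pics/w4.png

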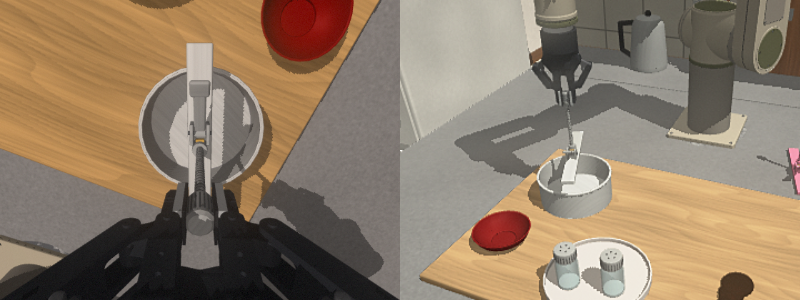

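Tin centre is (512.3,-212.2) and the tool is within 1–2 mm of it. The bar points along 22° at height 138 (underside), against the rim at 95. Measure the base height, then lower onto the rim.

```bash
python3 - <<'E'
from h import *
for n in("w4","s4","t4","w1"):
    f=np.load(f"/tmp/{n}.npz");W=cloud(f["d"],f);x,y,z=W[...,0],W[...,1],W[...,2];h=np.hypot(x-512.3,y+212.2)
    m=(f["d"]>0)&(h<75)&(z<90);b=(f["d"]>0)&(h>100)&(h<125)&(z<30);rm=(f["d"]>0)&(h>87.5)&(h<89.5)&(z>90)
    print(n,m.sum(),np.percentile(z[m],[10,50,90]).round(1),"board",np.median(z[b]).round(1),"rim",np.median(z[rm]).round(1))
E
python3 -m pendant '[[0.1,1.5,0,4,0],[0.1,0,0,7,0],[0.1,0,0,8,0],[0.1,0,0,7,0],[0.1,0,0,5,0],[0.1,0,0,4,0],[0.1,0,0,2,0],[0.1,0,0,2,0],[0.1,0,0,0,0],[0.1,0,0,0,0]]'
for i in 1 2 3; do :; done
python3 -m pendant '[[0.1,0,0,1,0],[0.1,0,0,0,0]]'
python3 -m pendant '[[0.1,0,0,1,0],[0.1,0,0,0,0]]'
python3 -m pendant '[[0.1,0,0,1,0],[0.1,0,0,0,0]]'
python3 -m pendant '[[0.1,0,0,1,0],[0.1,0,0,0,0]]'
python3 -m pendant '[[0.1,0,0,1,0],[0.1,0,0,0,0]]'
python3 -m pendant '[[0.1,0,0,1,0],[0.1,0,0,0,0]]'
```

```text
w4 7413 [32.4 33.3 34.3] board 19.4 rim 94.4
s4 417 [33.8 35.7 37.7] board 21.6 rim 96.0
t4 626 [30.6 33.7 36.5] board 19.7 rim 98.7
w1 6256 [32.4 33.4 34.4] board 19.4 rim 94.2
time: 9.0
tool_pos: [513.5, -213.1, 243.6]
tcp_rot: [-180.0, -0.0, -68.1]
ft_force: [0.2, -0.7, -3.4]
finger_gap: 16.5
time: 9.2
tool_pos: [513.4, -213.1, 242.3]
tcp_rot: [-180.0, -0.0, -68.1]
ft_force: [-0.7, 0.0, -4.5]
finger_gap: 16.1
time: 9.4
tool_pos: [513.3, -213.0, 241.1]
tcp_rot: [180.0, 0.0, -68.1]
ft_force: [-0.1, 0.0, -3.9]
finger_gap: 16.5
time: 9.6
tool_pos: [513.3, -213.0, 240.1]
tcp_rot: [180.0, 0.0, -68.1]
ft_force: [0.4, 0.4, -5.6]
finger_gap: 16.2
time: 9.8
tool_pos: [513.3, -213.0, 239.1]
tcp_rot: [180.0, 0.0, -68.1]
ft_force: [-0.3, -0.0, -4.4]
finger_gap: 16.3
time: 10.0
tool_pos: [513.3, -213.1, 238.2]
tcp_rot: [180.0, 0.0, -68.1]
ft_force: [1.0, 0.4, -2.4]
finger_gap: 16.1
time: 10.2
tool_pos: [513.4, -213.3, 237.7]
tcp_rot: [-180.0, -0.0, -68.1]
ft_force: [-2.1, -0.5, -0.4]
finger_gap: 16.4
```

Rim contact at TCP z ≈ 238. The base is 61 mm deep by depth camera, so foot contact is expected at TCP z ≈ 176.5. I'll lower to about 184 first and check the bar's seat.

```bash
python3 -m pendant '[[0.1,0,0,2,0],[0.1,0,0,4,0],[0.1,0,0,5,0],[0.1,0,0,6,0],[0.1,0,0,6,0],[0.1,0,0,6,0],[0.1,0,0,6,0],[0.1,0,0,5,0],[0.1,0,0,5,0],[0.1,0,0,4,0]]'
python3 -m pendant '[[0.1,0,0,2,0],[0.1,0,0,2,0],[0.1,0,0,1,0],[0.1,0,0,0,0],[0.1,0,0,0,0]]'
python3 - <<'E'
from h import *
from bench import r, optics
P=optics.camera_params("wrist");p,d=optics.snapshot("wrist");np.savez("/tmp/w5.npz",p=p,d=d,**P)
W=cloud(d,P);x,y,z=W[...,0],W[...,1],W[...,2];h=np.hypot(x-512.3,y+212.2)
m=(d>0)&(h>87)&(h<90)&(z>90)&(z<97);print("rim",np.median(z[m]),circ(W[(d>0)&(h<97)&(z>90)&(z<97)][:,:2]))
m=(d>0)&(h<120)&(z>100)&(z<110);q=W[m];A=np.c_[q[:,:2]-[512.3,-212.2],np.ones(len(q))];print("plane",np.linalg.lstsq(A,q[:,2],rcond=None)[0],len(q))
c=q[:,:2]-[512.3,-212.2];u=np.array([.9272,.3746]);t=c@u;w=c@[-u[1],u[0]];print("t",np.percentile(t,[0.5,99.5]),"w",np.percentile(w,[1,99]))
p2,_=optics.snapshot("scene")
cv2.imwrite("pics/w5.png",np.hstack([cv2.resize(p,(400,300)),cv2.resize(p2[120:300,120:360],(400,300),interpolation=cv2.INTER_CUBIC)]))
E
```

```text
time: 11.2
tool_pos: [513.3, -213.0, 187.8]
tcp_rot: [180.0, 0.0, -68.1]
ft_force: [-2.2, -0.9, 2.1]
finger_gap: 16.4
time: 11.7
tool_pos: [513.3, -213.0, 183.1]
tcp_rot: [180.0, 0.0, -68.1]
ft_force: [-1.1, -0.5, -1.6]
finger_gap: 15.8
rim 94.324794350811 [ 512.7057945  -212.03270137   88.62259048]
plane [ 2.61974820e-04 -1.17105573e-03  1.04297390e+02] 5928
t [-113.29466613  113.56950348] w [-15.13900749  14.35349938]
```

View pics/w5.png

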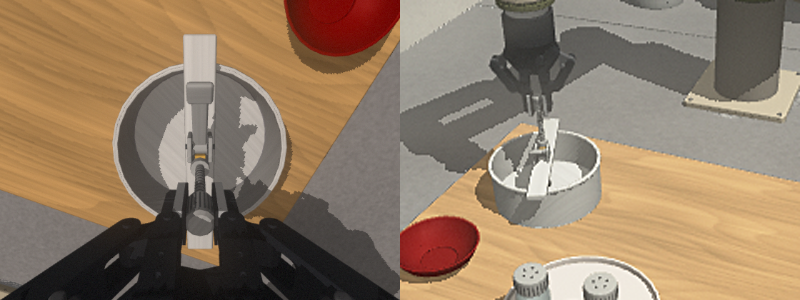

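The bar lies flat (slope ~0.001, top at 104.3 over rim 94.3) and is centred within 1 mm. Now creep down to contact.

```bash
python3 -m pendant '[[0.1,0,0,1,0],[0.1,0,0,1,0],[0.1,0,0,1,0],[0.1,0,0,1,0],[0.1,0,0,0,0],[0.1,0,0,0,0]]'
python3 -m pendant '[[0.1,0,0,0.3,0],[0.1,0,0,0.3,0],[0.1,0,0,0,0]]'
python3 -m pendant '[[0.1,0,0,0.3,0],[0.1,0,0,0,0],[0.1,0,0,0,0]]'
python3 -m pendant '[[0.1,0,0,0.3,0],[0.1,0,0,0,0],[0.1,0,0,0,0]]'
```

```text
time: 12.4
tool_pos: [513.3, -213.0, 179.1]
tcp_rot: [180.0, 0.0, -68.1]
ft_force: [-1.6, -1.3, -1.3]
finger_gap: 16.0
time: 12.7
tool_pos: [513.4, -213.1, 178.7]
tcp_rot: [-180.0, -0.0, -68.1]
ft_force: [-1.4, -0.5, 0.6]
finger_gap: 16.1
time: 13.0
tool_pos: [513.4, -213.1, 178.4]
tcp_rot: [-180.0, -0.0, -68.1]
ft_force: [-1.6, -0.1, 2.1]
finger_gap: 16.1
time: 13.3
tool_pos: [513.3, -213.1, 178.1]
tcp_rot: [180.0, 0.0, -68.1]
ft_force: [-0.4, -1.7, 1.7]
finger_gap: 16.3
```

```bash
for i in 1; do python3 -m pendant '[[0.1,0,0,0.3,0],[0.1,0,0,0,0]]'; done | grep -E "pos|force"
python3 -m pendant '[[0.1,0,0,0.3,0],[0.1,0,0,0,0]]'| grep -E "pos|force"
python3 -m pendant '[[0.1,0,0,0.3,0],[0.1,0,0,0,0]]'| grep -E "pos|force"
python3 -m pendant '[[0.1,0,0,0,0]]'| grep -E "pos|force"
```

```text
tool_pos: [513.3, -213.1, 177.8]
ft_force: [-1.2, -0.9, 0.1]
tool_pos: [513.4, -213.1, 177.5]
ft_force: [-2.1, -0.8, 0.3]
tool_pos: [513.3, -213.1, 177.2]
ft_force: [-0.8, 0.1, 1.3]
tool_pos: [513.3, -213.1, 177.2]
ft_force: [-0.4, -1.2, 0.1]
```

No contact yet; baseline about +0.7 N. Continue in 0.25 mm steps.

```bash
python3 -m pendant '[[0.1,0,0,0.25,0],[0.1,0,0,0,0]]'| grep -E "pos|force"
python3 -m pendant '[[0.1,0,0,0.25,0],[0.1,0,0,0,0]]'| grep -E "pos|force"
python3 -m pendant '[[0.1,0,0,0.25,0],[0.1,0,0,0,0]]'| grep -E "pos|force"
```

```text
tool_pos: [513.3, -213.1, 176.9]
ft_force: [-1.6, -1.0, 1.6]
tool_pos: [513.3, -213.1, 176.6]
ft_force: [-1.2, -0.8, 1.6]
tool_pos: [513.3, -213.1, 176.5]
ft_force: [-1.3, -0.9, 1.1]
```

```bash
python3 -m pendant '[[0.1,0,0,0.25,0],[0.1,0,0,0,0]]'| grep -E "pos|force"
```

```text
tool_pos: [513.4, -213.1, 176.4]
ft_force: [-2.3, -0.4, 3.2]
```

```bash
python3 -m pendant '[[0.1,0,0,0,0]]'| grep -E "pos|force"; python3 -m pendant '[[0.1,0,0,0.25,0],[0.1,0,0,0,0]]'| grep -E "pos|force"; python3 -m pendant '[[0.1,0,0,0,0]]'| grep -E "pos|force"
```

```text
tool_pos: [513.4, -213.1, 176.3]
ft_force: [-2.0, -0.3, 1.7]
tool_pos: [513.4, -213.1, 176.2]
ft_force: [-2.4, -0.1, 3.7]
tool_pos: [513.4, -213.1, 176.2]
ft_force: [-2.4, -0.2, 5.0]
```

```bash
python3 -m pendant '[[0.1,0,0,0.2,0],[0.1,0,0,0,0]]'| grep -E "pos|force"; python3 -m pendant '[[0.1,0,0,0,0]]'| grep -E "pos|force"
```

```text
tool_pos: [513.5, -213.1, 176.0]
ft_force: [-3.0, -0.7, 5.1]
tool_pos: [513.5, -213.2, 176.0]
ft_force: [-3.2, 0.1, 4.8]
```

Contact is confirmed (about 4 N on the foot). Release and rise clear of the knob.

```bash
python3 -m pendant '[[0.3,0,0,0,0],[0.5,0,0,0,0],[0.6,0,0,0,0],[0.6,0,0,0,0]]' 40
python3 -m pendant '[[0.6,0,0,-5,0],[0.6,0,0,-15,0],[0.6,0,0,-20,0],[0.6,0,0,-20,0],[0.6,0,0,-20,0],[0.6,0,0,-20,0],[0.4,0,0,0,0],[0.2,0,0,0,0],[0,0,0,0,0]]'
python3 - <<'E'
from h import *
from bench import r, optics
s=r.sense();print(s["tool_pos"])
P=optics.camera_params("wrist");p,d=optics.snapshot("wrist");np.savez("/tmp/w6.npz",p=p,d=d,**P)
W=cloud(d,P);x,y,z=W[...,0],W[...,1],W[...,2];h=np.hypot(x-512.3,y+212.2)
m=(d>0)&(h<120)&(z>101)&(z<108);q=W[m];print("plane",np.linalg.lstsq(np.c_[q[:,:2]-[512.3,-212.2],np.ones(len(q))],q[:,2],rcond=None)[0])
m=(d>0)&(h<70)&(z<60);print("base",np.median(z[m]))
u=np.array([.9277,.3732]);c=W[...,:2]-[513,-212.5];t=c@u;w=c@[-u[1],u[0]]
m=(d>0)&(t>45)&(t<95)&(abs(w)<16)&(z>110)&(z<165)
for a in range(45,95,5):
    k=m&(t>=a)&(t<a+5)
    if k.sum()>3:print(a,k.sum(),"z",np.median(z[k]).round(1),"w",w[k].min().round(1),w[k].max().round(1))
print("lever",[(np.round(h["at"],1),round(h["score"],2)) for h in optics.search_frame("wrist","lever_tip")][:2])
cv2.imwrite("pics/w6.png",p)
E
```

```text
time: 15.9
tool_pos: [513.3, -212.9, 175.4]
tcp_rot: [180.0, 0.0, -68.1]
ft_force: [0.1, -0.2, -0.1]
finger_gap: 51.2
time: 16.8
tool_pos: [513.0, -212.9, 274.9]
tcp_rot: [180.0, 0.1, -68.1]
ft_force: [-0.9, 0.0, -0.4]
finger_gap: 8.3
[ 512.97811064 -212.85289094  274.93199692]
plane [-5.38509589e-04  1.35125013e-03  1.04262534e+02]
base 33.325090746478224
45 75 z 141.2 w -5.9 6.0
50 89 z 144.7 w -5.8 5.9
55 97 z 148.0 w -8.0 9.0
60 147 z 151.9 w -9.6 9.8
65 171 z 155.4 w -9.5 9.6
70 152 z 157.6 w -9.3 9.4
75 19 z 154.4 w -6.9 7.1
lever [(array([ 560. , -200.9,  141.8]), 0.92)]
```

View pics/w6.png

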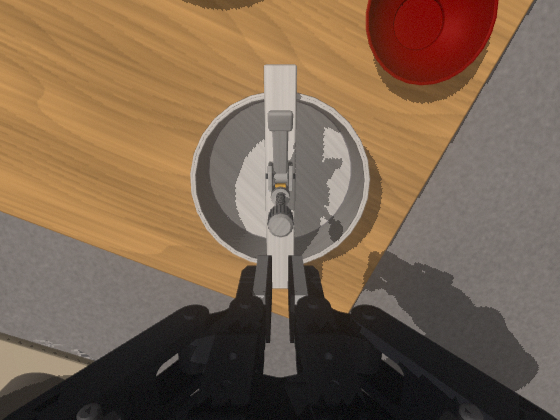

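The gauge stands flat and locked-lever pad is still open: the pad is at t = 57–76 mm along the bar, top z ≈ 158. The knob is at (281,225), and the base is unchanged at 33.3. Now press the lever with shut fingers, following its arc.

```bash
python3 -m pendant '[[0,0,-15,0,0],[0,0,-25,0,0],[0,0,-25,0,0],[0,0,0,20,0],[0,0,0,25,0],[0,0,0,25,0],[0,0,0,20,0],[0,0,0,12,0],[0,0,0,5,0],[0,0,0,0,0]]' 40
python3 -m pendant '[[0,0,0,3,0],[0,0,0,3,0],[0,0,-1,3,0],[0,0,-1.5,3,0],[0,0,-1.5,3,0],[0,0,-1.3,3,0],[0,0,0,0,0]]'
```

```text
time: 17.9
tool_pos: [573.6, -188.5, 168.2]
tcp_rot: [180.0, 0.0, -68.1]
ft_force: [0.1, 0.0, 0.6]
finger_gap: 0.3
time: 18.6
tool_pos: [578.9, -186.7, 150.5]
tcp_rot: [-180.0, -0.0, -68.1]
ft_force: [1.5, 0.6, 1.4]
finger_gap: 0.3
```

```bash
python3 -m pendant '[[0,0,-1,3,0],[0,0,-1,3,0],[0,0,-0.8,3,0],[0,0,-0.7,3,0],[0,0,-0.5,3,0],[0,0,0,0,0]]'
python3 -m pendant '[[0,0,-0.4,3,0],[0,0,-0.3,3,0],[0,0,-0.3,3,0],[0,0,0,2,0],[0,0,0,0,0]]'
```

```text
time: 19.2
tool_pos: [581.7, -185.2, 134.8]
tcp_rot: [179.9, 0.1, -68.1]
ft_force: [0.6, 0.3, -0.2]
finger_gap: -0.0
time: 19.7
tool_pos: [583.0, -184.9, 124.3]
tcp_rot: [180.0, 0.0, -68.1]
ft_force: [-0.3, 0.2, 0.2]
finger_gap: 0.3
```

```bash
python3 -m pendant '[[0,0,0,1,0],[0,0,0,1,0]]'|grep -E "pos|force"
python3 -m pendant '[[0,0,0,1,0],[0,0,0,1,0]]'|grep -E "pos|force"
python3 -m pendant '[[0,0,0,0.5,0],[0,0,0,0.5,0]]'|grep -E "pos|force"
python3 - <<'E'
from h import *
from bench import r, optics
p,d=optics.snapshot("wrist");P=optics.camera_params("wrist");p2,_=optics.snapshot("scene")
cv2.imwrite("pics/w7.png",np.hstack([cv2.resize(p,(400,300)),cv2.resize(p2[150:285,150:330],(400,300),interpolation=cv2.INTER_CUBIC)]))
E
```

```text
tool_pos: [583.2, -185.0, 122.8]
ft_force: [0.8, 0.9, 1.9]
tool_pos: [583.3, -185.0, 120.8]
ft_force: [0.4, 1.2, 1.9]
tool_pos: [583.3, -184.9, 119.8]
ft_force: [0.1, 0.7, 1.0]
```

View pics/w7.png

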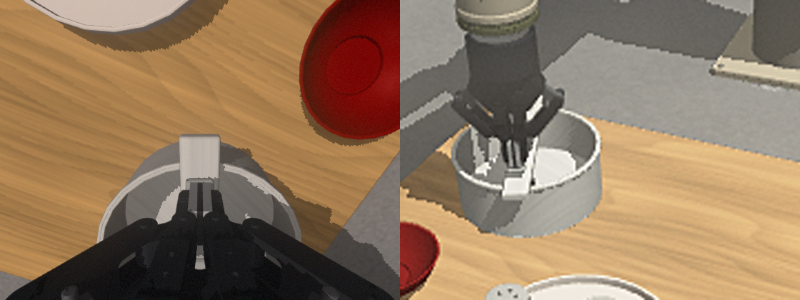

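The fingers sit on the pad, with the lever almost level. Creep to the stop, watching the force.

```bash
python3 -m pendant '[[0,0,0,0.5,0],[0,0,0,0,0]]'|grep -E "pos|force"
python3 -m pendant '[[0,0,0,0.5,0],[0,0,0,0,0]]'|grep -E "pos|force"
python3 -m pendant '[[0,0,0,0.4,0],[0,0,0,0,0]]'|grep -E "pos|force"
```

```text
tool_pos: [583.3, -185.0, 119.3]
ft_force: [1.4, 0.8, 1.3]
tool_pos: [583.3, -185.0, 118.7]
ft_force: [0.9, 0.6, 1.5]
tool_pos: [583.2, -185.0, 118.3]
ft_force: [1.1, 0.5, 1.9]
```

```bash
python3 -m pendant '[[0,0,0,0.4,0],[0,0,0,0,0]]'|grep -E "pos|force"
python3 -m pendant '[[0,0,0,0.4,0],[0,0,0,0,0]]'|grep -E "pos|force"
python3 -m pendant '[[0,0,0,0.4,0],[0,0,0,0,0]]'|grep -E "pos|force"
```

```text
tool_pos: [583.2, -185.0, 117.9]
ft_force: [1.2, 0.9, 2.3]
tool_pos: [583.2, -185.0, 117.4]
ft_force: [0.6, -0.1, 1.8]
tool_pos: [583.2, -185.0, 117.2]
ft_force: [1.4, 0.9, 2.3]
```

```bash
python3 -m pendant '[[0,0,0,0.4,0],[0,0,0,0,0]]'|grep -E "pos|force"
python3 -m pendant '[[0,0,0,0.3,0],[0,0,0,0,0]]'|grep -E "pos|force"
python3 -m pendant '[[0,0,0,0.3,0],[0,0,0,0,0]]'|grep -E "pos|force"
```

```text
tool_pos: [583.3, -185.0, 117.0]
ft_force: [0.8, 1.7, 3.7]
tool_pos: [583.3, -185.0, 116.9]
ft_force: [-0.8, 0.8, 5.2]
tool_pos: [583.3, -185.1, 116.7]
ft_force: [-0.4, 1.1, 6.8]
```

The force climbs stiffly, so the stop is reached. One last nudge, then retreat straight up and verify.

```bash
python3 -m pendant '[[0,0,0,0.3,0],[0,0,0,0,0]]'|grep -E "pos|force"
python3 -m pendant '[[0,0,0,-2,0],[0,0,0,-8,0],[0,0,0,-25,0],[0,0,0,-30,0],[0,0,0,-30,0],[0,0,0,-30,0],[0,0,25,-30,0],[0,0,35,0,0],[0,0,35,0,0],[0,0,0,0,0]]'
python3 - <<'E'
from h import *
from bench import r, optics
P=optics.camera_params("wrist");p,d=optics.snapshot("wrist")
W=cloud(d,P);x,y,z=W[...,0],W[...,1],W[...,2];h=np.hypot(x-512.3,y+212.2)
m=(d>0)&(h<120)&(z>101)&(z<108);q=W[m];print("plane",np.linalg.lstsq(np.c_[q[:,:2]-[512.3,-212.2],np.ones(len(q))],q[:,2],rcond=None)[0])
m=(d>0)&(h<70)&(z<60);print("base",np.median(z[m]),"tin",circ(W[(d>0)&(h<97)&(h>80)&(z>91)&(z<97)][:,:2]))
u=np.array([.9277,.3732]);c=W[...,:2]-[513,-212.5];t=c@u;w=c@[-u[1],u[0]]
m=(d>0)&(abs(w)<9)&(z>107)
for a in range(30,95,8):
    k=m&(t>=a)&(t<a+8)&(z<170)
    if k.sum()>3:print(a,k.sum(),"z",np.median(z[k]).round(1))
k=(d>0)&(h<25)&(z>185)&(z<225);print("knob top",k.sum(),W[k].mean(0),np.percentile(z[k],[50,95]))
p2,_=optics.snapshot("scene")
cv2.imwrite("pics/w8.png",np.hstack([cv2.resize(p,(400,300)),cv2.resize(p2[120:330,100:380],(400,300),interpolation=cv2.INTER_CUBIC)]))
E
```

```text
tool_pos: [583.4, -185.1, 116.6]
ft_force: [-0.3, 1.5, 8.0]
time: 23.4
tool_pos: [492.1, -221.8, 271.2]
tcp_rot: [179.9, -0.0, -68.2]
ft_force: [0.5, -0.5, -0.3]
finger_gap: -0.0
plane [-6.67999855e-04  1.28385707e-03  1.04275555e+02]
base 33.35863060343297 tin [ 512.28058438 -212.16362222   88.97711224]
30 135 z 117.8
38 148 z 117.4
46 134 z 116.9
54 148 z 116.5
62 163 z 116.1
70 208 z 116.3
78 210 z 115.7
knob top 704 [ 513.84006811 -212.24547064  204.55080782] [206.96276339 208.46666024]
```

View pics/w8.png

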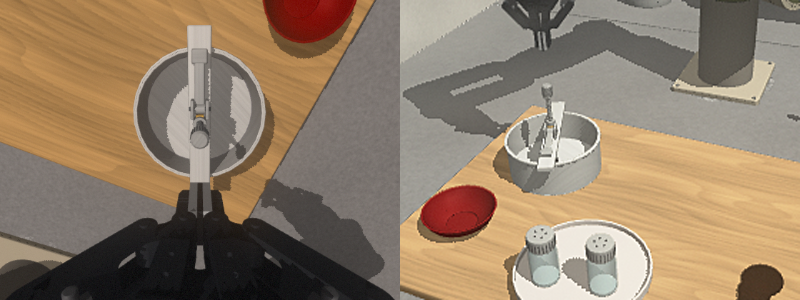

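Lever level, bar flat, tin and base unmoved, knob top as expected for the foot on the base (207.8 expected). Handing in.

```bash
python3 -c "
from bench import hand_in; print(hand_in())"
```

```text
the job is handed in; nothing more can be done
None
```

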